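# Push the loose V-block home in the corner of the tube-welding fixture

### The arm

A 6-joint arm with a two-finger parallel gripper is mounted at the origin on a cart in front of the work surface, level with it; the furniture and walls round the work are solid. World frame = base frame: x ahead of the robot, y to its left, z up, the work surface at z = 0. Lengths are in m, angles in rad, forces in N, time in s.
With the tool pointing down it reaches from about 0.425 to 0.95 m from the base axis. Payload 3.5 kg.
Tool frame: the origin (TCP) lies midway between the tips of the shut fingers; the grasp point (between the pads) lies 19 mm behind it; z points along the fingers, y is the line along which they close (so a half turn about z gives the same grasp; the last joint's range is limited). The gripper opens to 85 mm and grips with 20 to 120 N. Pads are 22 mm wide; open, the fingers measure 114 mm over their backs; the gripper's body (76 mm by 85 mm) begins 54 mm behind the grasp point. The pads swing forward as they close: fully open they stand 13 mm farther back than shut.
Start: joints at [-1.437, 0.286, 1.577, -0, 1.279, -0.15], TCP at [0.189, -0.648, 0.207] pointing down, gripper open.
Joint ranges: [-2.77, 2.77], [-0.9, 2.22], [0.21, 2.48], [-1.53, 4.67], [0.24, 2.81], [-2.84, 2.84]. Speed limits (rad/s): [2.79, 2.79, 3.14, 3.14, 3.14, 3.14].

### API

Orientations are given as a unit quaternion [x, y, z, w].
In Python, from plant import get_state, read_camera, ctrl gives the robot as it stands.
- The arm moves only by the shell command python3 -m crank 'ROWS' [FORCE]. ROWS is JSON, a list of rows, each a list of 3 entries, a list of its own where there are three numbers: the shift along the tool's x, y, z in mm, then the turn about the tool's z in degrees, then the closure in counts, from 0 (fully open) to 255 (shut). In form: [[[tx, ty, tz], yaw, claw], ...]. A call has 1 to 10 rows; each row is the pose to reach, as a shift and turn from the pose commanded when the call began, along the tool's axes at that moment; what a row does not reach only later rows make up. A row lasts 1/10 s, in which the tool goes at most 50 mm and 8.59 degrees, less where a joint would pass 70% of its speed; a pose out of reach is approached as far as the arm can. A call with a gripper value outside its range is refused whole. The fingers move at their own pace and stop on an object; FORCE is the grip in N (left out, the last holds). Time passes only in rows, so rows that repeat a pose let the fingers close. It gives the time, the measured TCP pose, the force, the opening and the grip force at its end, in the units of the state.
- get_state(): the state, without advancing time (a new reading comes with each control period).
- read_camera(name): name is "scene" or "top" or "wrist"; returns a dict with "frame" (384x512x3 uint8, blue, green, red), "range_z" (384x512 float32, m along the optical axis (not along the pixel's ray), 0 where there is no reading), "vfov" (degrees; the focal length in pixels is half the picture's height over the tangent of half this angle, whatever the lens; pixels are square), "cx", "cy" (the principal point, pixels), "origin" and "orientation" of the camera in the world. Camera axes: x right, y down, z forward; pixel columns grow to the right and rows downward; lengths in m; the calibration is good to about 2 mm. A picture is of the moment at which its call begins.
- ctrl.sign_off(): hands the job in; it is judged then, once.
The state is a dict: "time": time; "qpos": joint angles; "dq": joint speeds; "joint_efforts": joint torques, N m; "eef_pos": TCP position; "tcp_rot": TCP orientation; "contact_force": force on the tool from outside, world axes, zero at the start; "wrist_torque": the same for the moment, N m; "opening": opening from 0.0 (shut) to 1.0 (fully open); "finger_force": force on a finger pad.
Only numpy, scipy, OpenCV 4.12 (cv2) and the standard library are available. Lean on these libraries where they do the work, as an engineer would, in place of code of your own. Each camera call takes 0.05 s, during which the arm holds its last target. There are 200 camera calls.

### The job

Push the loose V-block that stands in front of the aluminium L-shaped fixture along the table into the inside corner of the fixture, so that its long side lies flush against the long bar and its end touches the short end stop, in line with the V-block already bolted at the other end. Only push it with the outside of the fingers: never straddle or pinch it between them, lift it or tip it. Leave the magnets, tape measure, square plate and bent bracket where they are, and finish with the hand clear.

Things in the scene. Friction and masses are not known exactly. Their poses are not given: they have to be found in the camera images.
- loose_block: loose grey steel V-block, 60 x 40 mm, 34 mm tall, 0.4 kg, V groove along its top; solid all round below 20 mm. Origin: centre of underside; x along groove (60 mm), y across (40 mm), z up. Starts alone on the robot's side of the long bar, x up to 0.35 rad off the fixture's +y. Home: origin at x -20, y +150 mm in the fixture's frame, groove parallel to the long bar (end for end does not matter)
- fixture: fixed aluminium L of 25 x 25 mm bars, screw heads 6 mm above them. Origin: on the table, middle of the long bar's front face. Long bar (mm, own frame): x 0 to 25, y -200 to 200, its front toward -x, the robot. Short end stop at the left: x -60 to 25, y 180 to 205. A like V-block is bolted on at the right: x -40 to 0, y -180 to -120; between it and the stop the bar's front is free
- corner (a point): inside corner of the fixture at table height, where the long bar's front face meets the end stop's inner face (fixture x = 0, y = +180 mm)
- magnet_a: loose grey welding magnet with an orange core, upright block 24 x 46 x 66 mm tall, left in front of the end stop, on the robot's side; origin centre of underside; leave alone
- magnet_b: loose grey welding magnet with an orange core, 24 x 46 x 66 mm tall, behind the long bar; origin centre of underside; leave alone
- tape: loose yellow tape measure, 32 x 82 x 60 mm tall, behind the long bar; origin centre of underside; leave alone
- plate: loose square steel plate 50 x 50 x 9 mm, lying to the right of the loose V-block, on the robot's side; origin centre of underside; leave alone
- angle_bracket: loose bent steel bracket 62 x 76 x 50 mm tall, to the left of the end stop; origin centre of underside; leave alone
Things that resemble listed ones, but are neither listed nor needed, are in the scene too. Of the things like the loose_block, leave any that is black or green; of the rest the larger one is meant.

How it is judged:
At the end, for the whole second after the job is handed in: The loose V-block stands flat on the table, at rest, within about 3 mm of touching the long bar and within 3.5 mm of touching the end stop, its groove within 0.06 rad of parallel to the long bar; the five loose bystanders are within 12 mm of where they were (x of loose_block in the frame of fixture between -0.0232 and -0.0165 m and y of loose_block in the frame of fixture between 0.1465 and 0.1535 m and angle between the x axis of loose_block and the y axis of fixture, either way round below 0.06 rad and angle between loose_block's own z axis and vertical below 0.05 rad and height (world z) of loose_block below 0.004 m and linear speed of loose_block below 0.01 m/s and distance of each of magnet_a, magnet_b, tape, plate, angle_bracket from where it was at the start of the episode below 0.012 m).
It fails at once if the loose V-block is lifted off the table (more than 8 mm) (height (world z) of loose_block above 0.008 m).
It fails at once if the loose V-block is tipped (more than 0.2 rad) (angle between loose_block's own z axis and vertical above 0.2 rad).
It fails at once if the loose V-block is taken between the fingers (fingers straddle and touch it) (x of the grasp point in the frame of loose_block between -0.028 and 0.028 m and y of the grasp point in the frame of loose_block between -0.018 and 0.018 m and z of the grasp point in the frame of loose_block below 0.036 m and contact force between the fingers and loose_block above 0.5 N).
It fails at once if a magnet, the tape measure, the square plate or the bent bracket is moved more than 12 mm (distance of any of magnet_a, magnet_b, tape, plate, angle_bracket from where it was at the start of the episode above 0.012 m).
It also fails if it takes over 54 s, if anything falls off the work surface, if the arm or the gripper's body presses on something with over 40 N, if the wrist force passes 120 N, or if a joint passes its speed limit or range.

## Working session

There is one attempt and no reset: what is moved stays moved. The work goes in short steps, Python scripts to look and compute and a shell command to move; the robot and the scene stay as the last step left them, time stands still between calls to the robot, and variables do not carry over. Pictures are saved under pics/ and viewed, at most 12 in all, crops included, and the job is handed in when it is done.

```bash
mkdir -p pics; ls
cat > h.py <<'E'
import numpy as np, cv2
from scipy.spatial.transform import Rotation as R
from plant import get_state, read_camera, ctrl
def snap(n):
    d=read_camera(n); np.savez(f'/tmp/{n}.npz',**d); return d
def load(n): 
    z=np.load(f'/tmp/{n}.npz'); return {k:z[k] for k in z.files}
def f(d): return d['frame'].shape[0]/2/np.tan(np.radians(d['vfov'])/2)
def ray(d,u,v):
    r=np.array([(u-d['cx'])/f(d),(v-d['cy'])/f(d),1.]); return R.from_quat(d['orientation']).as_matrix()@r
def onplane(d,u,v,z):
    r=ray(d,u,v); o=np.array(d['origin']); return o+r*(z-o[2])/r[2]
def cloud(d):
    z=d['range_z']; v,u=np.mgrid[:z.shape[0],:z.shape[1]]
    P=np.stack([(u-d['cx'])/f(d)*z,(v-d['cy'])/f(d)*z,z],-1)
    return P@R.from_quat(d['orientation']).as_matrix().T+np.array(d['origin'])
E
python3 - <<'E'
from h import *
for n in ['scene','top']:
    d=snap(n); cv2.imwrite(f'pics/{n}1.png',d['frame']); print(n,d['vfov'],d['cx'],d['cy'],d['origin'],d['orientation'])
s=get_state(); print(s)
E
```

```text
pics
scene 51.04309380584067 254.59662834202496 188.5328540684572 [-0.02005915  0.58062466  0.5844028 ] [-0.40423242  0.7926714  -0.4045868   0.21113438]
top 51.458076353659486 254.4017644409408 192.87193128417167 [0.51443899 0.12002349 0.87446663] [ 0.71028902 -0.70168438  0.04592535 -0.031928  ]
{'time': 0.1, 'qpos': array([-1.43700415e+00,  2.87108411e-01,  1.57804987e+00, -1.19444488e-06,
        1.27859376e+00, -1.50032170e-01]), 'dq': array([ 1.14472516e-03, -7.87099159e-04, -4.30114579e-03,  3.03340201e-04,
        8.64320447e-04,  9.51517774e-05]), 'joint_efforts': array([ 1.08688793e-03, -4.07296729e+01, -2.93700314e+01, -1.24683374e-04,
        3.39765727e-03, -6.42882142e-06]), 'eef_pos': array([ 0.18893874, -0.64733756,  0.20525423]), 'tcp_rot': array([ 9.89946754e-01,  1.41436411e-01,  8.19531388e-06, -1.07966306e-03]), 'contact_force': array([-0.76024907, -0.06618688, -1.10434046]), 'wrist_torque': array([ 0.01635742, -0.00802854, -0.00947542]), 'finger_force': 0.0, 'opening': 0.9967831719457975}
```

View pics/top1.png

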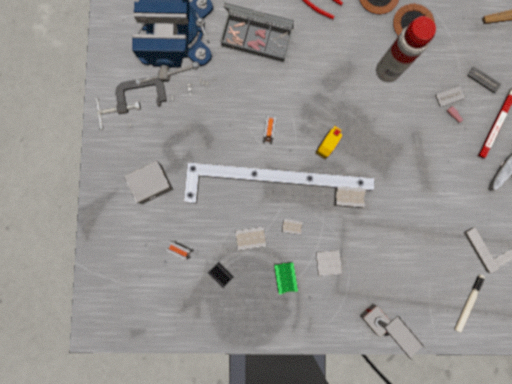

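View pics/scene1.png

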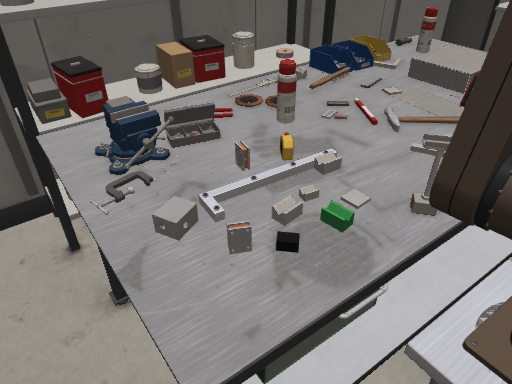

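The top view shows the L-fixture from about (187,163) to (373,185), with its stop at (191,195). The larger grey V-block is at (250,238) and a smaller decoy at (292,227). Magnet_a is at (180,250), the black block at (221,273), the green one at (286,277) and the plate at (329,263). Next I measure these by height.

Run:
```python
from h import *
d=load('top'); P=cloud(d); z=P[...,2]
print('table z',np.median(z[300:340,120:200]),np.std(z[300:340,120:200]))
big=cv2.resize(d['frame'][150:300,110:390],None,fx=2.8,fy=2.8,interpolation=cv2.INTER_CUBIC); cv2.imwrite('pics/topcrop.png',big)
m=((z>0.012)&(z<0.12)).astype(np.uint8); m[:, :100]=0
n,l,st,c=cv2.connectedComponentsWithStats(m)
for i in range(1,n):
    if st[i,4]>60 and 140<c[i,1]<310 and c[i,0]<400:
        p=P[l==i]; h=np.percentile(p[:,2],90); q=p[p[:,2]>h-0.012][:,:2]
        r=cv2.minAreaRect((q*1000).astype(np.float32))
        print(c[i].round(),st[i,4],'h',h.round(4),'ctr',np.round(r[0],1),'size',np.round(r[1],1),'ang',round(r[2],1))
# fixture front face/top edges
```

```text
table z -0.0002972595638988107 0.051221809775624856
[329. 143.] 465 h 0.0606 ctr [720.3 -56. ] size [30.3 54.3] ang 56.3
[148. 182.] 1233 h 0.0514 ctr [628. 329.] size [62.5 75.4] ang 27.3
[282. 181.] 3139 h 0.0305 ctr [619.2  49.7] size [405.3  84.9] ang 86.6
[292. 226.] 241 h 0.0239 ctr [538.3  22.3] size [40.6 26.7] ang 81.1
[250. 238.] 539 h 0.0351 ctr [513. 111.] size [39.5 59.8] ang 8.7
[179. 250.] 299 h 0.0665 ctr [487.3 257.6] size [46.  23.1] ang 65.8
[221. 274.] 338 h 0.027 ctr [436.1 173.3] size [46.6 30.9] ang 44.1
[286. 277.] 591 h 0.0348 ctr [431.5  36.4] size [60.5 40.3] ang 9.2
```

View pics/topcrop.png

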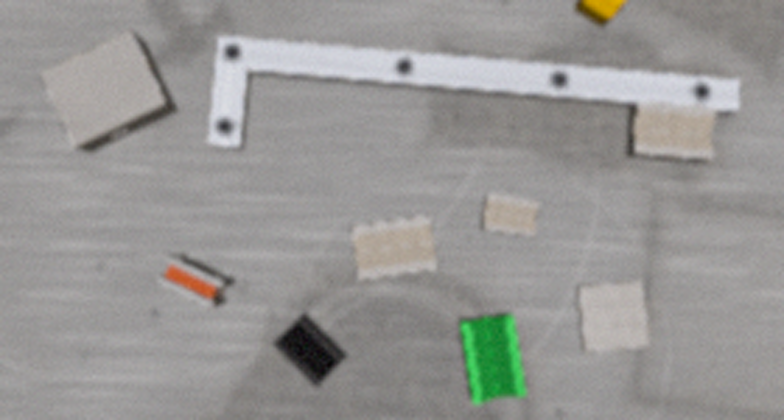

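```bash
cat >> h.py <<'E'
FO=np.array([636.5,46.2]); FA=np.radians(-3.4)
FR=np.array([[np.cos(FA),-np.sin(FA)],[np.sin(FA),np.cos(FA)]])
def tofix(p): return FR.T@(np.asarray(p)[:2]-FO)
def plan(fx,fy,z,ang=0):
    """shift mm + turn deg in tool axes to fixture-frame point (mm), tool x at ang deg from fixture x"""
    s=get_state(); M=R.from_quat(s['tcp_rot']).as_matrix(); p=np.array(s['eef_pos'])*1000
    w=np.r_[FO+FR@[fx,fy],z]; th=np.degrees(np.arctan2(M[1,0],M[0,0]))
    print('t',round(s['time'],2),'tcp fix',tofix(p).round(1),'z',p[2].round(1),'yaw rel',round(th+3.4,1),'F',np.round(s['contact_force'],1),'open',round(s['opening'],2))
    print('target world',w.round(),'shift',(M.T@(w-p)).round(1),'turn',round(-(ang-3.4-th),1))
E
python3 -m crank '[[[36,-31,0],2,60],[[72,-62,0],4,120],[[109,-92,0],6,195],[[145,-123,0],8,195],[[181,-154,0],10,195],[[217,-185,0],12,195],[[253,-216,0],14,195],[[290,-246,0],16,195],[[326,-277,0],18,195],[[362,-308,0],19.7,195]]'
python3 -c "
from h import *
plan(-176,57,100)"
```

```text
time: 1.1
eef_pos: [0.4508, -0.249, 0.2062]
tcp_rot: [1.0, -0.031, -0.0, -0.0]
contact_force: [1.1, 0.5, 0.6]
opening: 0.233
finger_force: 0.0
t 1.1 tcp fix [-167.9 -305.6] z 206.2 yaw rel -0.1 F [1.1 0.5 0.6] open 0.23
target world [464. 114. 100.] shift [  -8.9 -362.6  106.3] turn -0.1
```

```bash
python3 -m crank '[[[-1,-40,0],0,195],[[-2,-80,0],0,195],[[-3,-120,10],0,195],[[-4,-160,20],0,195],[[-5,-200,35],0,195],[[-6,-240,50],0,195],[[-7,-280,65],0,195],[[-8,-320,80],0,195],[[-9,-345,95],0,195],[[-9,-363,106],0,195]]'
python3 - <<'E'
from h import *
plan(-176,57,7)
d=snap('wrist'); cv2.imwrite('pics/w1.png',d['frame'])
E
```

```text
time: 2.1
eef_pos: [0.4618, 0.1138, 0.099]
tcp_rot: [1.0, -0.029, -0.001, -0.0]
contact_force: [-0.2, 0.1, 0.3]
opening: 0.237
finger_force: 0.0
t 2.1 tcp fix [-178.4   57.1] z 99.0 yaw rel 0.1 F [-0.2  0.1  0.3] open 0.24
target world [464. 114.   7.] shift [ 2.6  0.1 92. ] turn 0.1
```

View pics/w1.png

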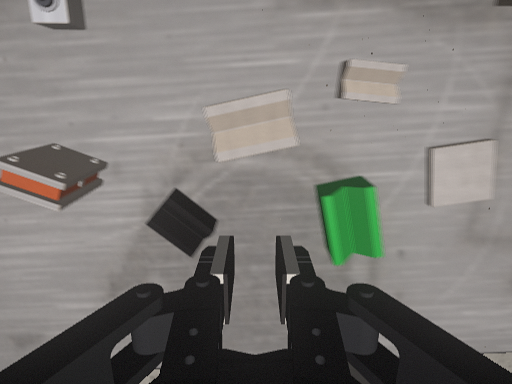

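The wrist view shows the block straight ahead at (252,125). The fingers at (215–300, 280) fit between the black block (182,222) and the green one (350,220), so I can descend and push.

```bash
python3 -m crank '[[[0,0,30],0,195],[[0,0,60],0,195],[[0,0,80],0,195],[[0,0,91],0,195],[[0,0,91],0,195],[[8,0,91],0,195],[[14,0,91],0,195],[[20,0,91],0,195],[[25,0,91],0,195],[[30,0,91],0,195]]'
python3 -m crank '[[[8,0,0],0,195],[[16,0,0],0,195],[[24,0,0],0,195],[[32,0,0],0,195],[[40,0,0],0,195],[[48,0,0],0,195],[[56,0,0],0,195],[[64,0,0],0,195],[[71,0,0],0,195],[[75,0,0],0,195]]'
cat > m.py <<'E'
from h import *
def block(n='top'):
    d=snap(n); P=cloud(d); Q=(P[...,:2]*1000-FO)@FR; z=P[...,2]*1000
    m=((z>22)&(z<42)&(Q[...,0]<-1.5)&(Q[...,0]>-170)&(Q[...,1]>10)&(Q[...,1]<179)).astype(np.uint8)
    n_,l,st,c=cv2.connectedComponentsWithStats(m)
    for i in range(1,n_):
        if st[i,4]>100:
            q=Q[l==i]; print(n,st[i,4],cv2.minAreaRect(q.astype(np.float32)), 'x',np.percentile(q[:,0],[1,99]).round(1),'y',np.percentile(q[:,1],[1,99]).round(1))
    return d
E
python3 - <<'E'
from m import *
d=block(); cv2.imwrite('pics/t2.png',cv2.resize(d['frame'][150:300,110:390],None,fx=2.8,fy=2.8)); 
d=block('wrist')
plan(-52,57,7)
E
```

```text
time: 3.15
eef_pos: [0.494, 0.1101, 0.01]
tcp_rot: [1.0, -0.03, 0.0, -0.0]
contact_force: [-0.1, -0.2, -0.2]
opening: 0.235
finger_force: 0.0
time: 4.15
eef_pos: [0.5687, 0.1056, 0.0096]
tcp_rot: [1.0, -0.03, 0.0, -0.0]
contact_force: [0.3, -0.5, 0.6]
opening: 0.237
finger_force: 0.0
wrist 104 ((-68.84081268310547, 65.91938018798828), (21.93364715576172, 6.223056793212891), 17.495031356811523) x [-79.3 -59. ] y [65.5 72. ]
wrist 105 ((-68.97917175292969, 45.04562759399414), (6.19688081741333, 21.975528717041016), 72.4709701538086) x [-79.7 -59. ] y [39.  45.5]
wrist 1401 ((-114.46054077148438, 58.1701545715332), (18.77914047241211, 34.66224670410156), 12.50409984588623) x [-123.5 -102.8] y [42.8 72. ]
wrist 1089 ((-131.2239227294922, 55.48451232910156), (9.014758110046387, 38.48652648925781), 9.722776412963867) x [-135.5 -125. ] y [37.3 73.6]
t 4.25 tcp fix [-71.4  55.3] z 9.6 yaw rel -0.0 F [-0.   0.1 -0.3] open 0.23
target world [588. 106.   7.] shift [19.4 -1.8  2.6] turn -0.0
```

View pics/t2.png

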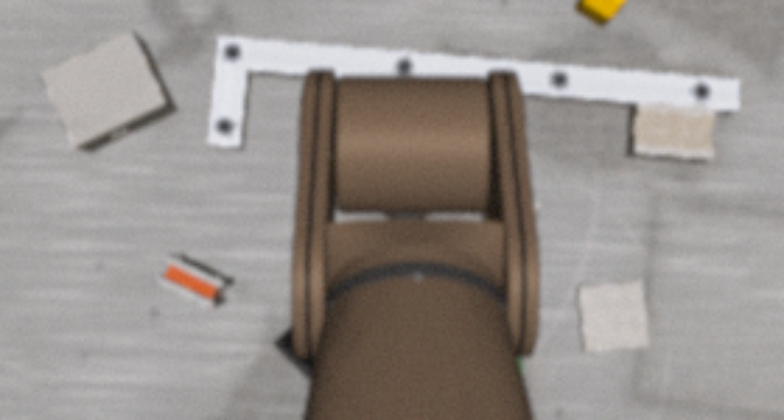

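The arm hides the block in the top view, so I check the wrist image.

Run:
```python
from h import *
d=load('wrist'); cv2.imwrite('pics/w2.png',d['frame']); print(d['origin'])
```

```text
[0.64327534 0.1012443  0.17672756]
```

View pics/w2.png

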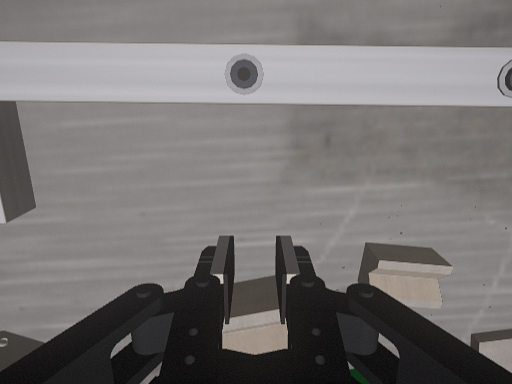

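Run:
```python
from h import *
d=load('wrist'); P=cloud(d); Q=(P[...,:2]*1000-FO)@FR
for u,v in [(255,200),(255,250),(255,275),(255,285),(255,300),(255,318),(255,330),(255,345),(250,140),(405,255),(405,290),(219,245),(290,245),(225,290),(250,100),(250,92)]:
    print(u,v,Q[v,u].round(1),(P[v,u,2]*1000).round(1))
```

```text
255 200 [-55.2  55.2] -0.7
255 250 [-86.8  55.2] -0.4
255 275 [-104.5   55.2] -1.5
255 285 [-105.8   55.2] 7.5
255 300 [-105.6   55.3] 22.4
255 318 [-108.3   55.3] 34.0
255 330 [-127.2   55.3] 20.3
255 345 [-132.5   55.3] 26.2
250 140 [-21.  58.] -1.9
405 255 [-82.5 -28. ] 14.1
405 290 [-102.1  -28.8] 18.2
219 245 [-59.7  70.9] 47.9
290 245 [-59.7  40.1] 48.1
225 290 [-66.2  66.4] 72.1
250 100 [ 0.5 57.5] 24.5
250 92 [ 4.  57.5] 25.1
```

Run:
```python
from h import *
d=load('wrist'); P=cloud(d); Q=(P[...,:2]*1000-FO)@FR
for u in (216,222,228,232,283,292):
    print(u,[(v,*Q[v,u].round(0),(P[v,u,2]*1000).round(0)) for v in range(232,325,8)])
print(get_state()['qpos'])
```

```text
216 [(232, np.float64(-75.0), np.float64(78.0), np.float64(-1.0)), (240, np.float64(-81.0), np.float64(79.0), np.float64(-1.0)), (248, np.float64(-59.0), np.float64(72.0), np.float64(52.0)), (256, np.float64(-60.0), np.float64(71.0), np.float64(58.0)), (264, np.float64(-59.0), np.float64(70.0), np.float64(65.0)), (272, np.float64(-60.0), np.float64(70.0), np.float64(70.0)), (280, np.float64(-59.0), np.float64(69.0), np.float64(77.0)), (288, np.float64(-58.0), np.float64(68.0), np.float64(83.0)), (296, np.float64(-58.0), np.float64(68.0), np.float64(87.0)), (304, np.float64(-58.0), np.float64(67.0), np.float64(91.0)), (312, np.float64(-53.0), np.float64(66.0), np.float64(102.0)), (320, np.float64(-53.0), np.float64(66.0), np.float64(105.0))]
222 [(232, np.float64(-75.0), np.float64(75.0), np.float64(-0.0)), (240, np.float64(-60.0), np.float64(70.0), np.float64(43.0)), (248, np.float64(-60.0), np.float64(69.0), np.float64(51.0)), (256, np.float64(-59.0), np.float64(69.0), np.float64(59.0)), (264, np.float64(-60.0), np.float64(68.0), np.float64(64.0)), (272, np.float64(-60.0), np.float6
[... 2798 characters left out ...]
.0), np.float64(40.0), np.float64(51.0)), (256, np.float64(-60.0), np.float64(40.0), np.float64(58.0)), (264, np.float64(-59.0), np.float64(41.0), np.float64(65.0)), (272, np.float64(-60.0), np.float64(42.0), np.float64(70.0)), (280, np.float64(-58.0), np.float64(43.0), np.float64(79.0)), (288, np.float64(-58.0), np.float64(43.0), np.float64(83.0)), (296, np.float64(-59.0), np.float64(43.0), np.float64(86.0)), (304, np.float64(-58.0), np.float64(44.0), np.float64(91.0)), (312, np.float64(-54.0), np.float64(45.0), np.float64(101.0)), (320, np.float64(-54.0), np.float64(45.0), np.float64(104.0))]
[ 8.26749398e-03  3.17545279e-01  1.93663227e+00 -1.88707658e-05
  8.87099886e-01  1.63918602e+00]
```

The wrist view and its depth show that I passed over the block, which is unmoved with its front at fx −106. The visible fingertips are at z≈41 mm while the TCP reads 9.6, so the tips sit about 31 mm higher than reported. I'll go back behind the block and lower in small steps, watching force and depth.

```bash
python3 -m crank '[[[0,0,-15],0,195],[[-15,0,-25],0,195],[[-40,0,-25],0,195],[[-65,0,-25],0,195],[[-90,0,-25],0,195],[[-107,0,-25],0,195],[[-107,0,-10],0,195],[[-107,0,0],0,195],[[-107,0,5],0,195],[[-107,0,5],0,195]]'
python3 - <<'E'
from h import *
d=snap('wrist'); P=cloud(d); Q=(P[...,:2]*1000-FO)@FR
for u in (222,228,283): print(u,[(v,*[int(x) for x in Q[v,u].round()],int(P[v,u,2]*1000)) for v in range(226,250,3)])
plan(-178,57,0)
E
```

```text
time: 5.25
eef_pos: [0.4608, 0.112, 0.0041]
tcp_rot: [1.0, -0.03, -0.001, 0.0]
contact_force: [-1.3, 0.4, -0.3]
opening: 0.237
finger_force: 0.0
222 [(226, -177, 74, 0), (229, -179, 74, 0), (232, -181, 74, 0), (235, -168, 71, 31), (238, -168, 70, 35), (241, -168, 70, 39), (244, -168, 70, 41), (247, -168, 70, 44)]
228 [(226, -177, 71, 0), (229, -179, 71, 0), (232, -181, 71, 0), (235, -168, 68, 32), (238, -168, 68, 35), (241, -168, 67, 39), (244, -168, 67, 41), (247, -168, 67, 44)]
283 [(226, -177, 39, 0), (229, -179, 39, 0), (232, -181, 39, 0), (235, -168, 42, 31), (238, -167, 43, 37), (241, -168, 43, 38), (244, -168, 43, 41), (247, -168, 43, 44)]
t 5.3 tcp fix [-178.8   55.3] z 4.5 yaw rel -0.0 F [-0.9 -0.1 -0.6] open 0.24
target world [462. 114.   0.] shift [ 0.8 -1.7  4.5] turn -0.0
```

```bash
python3 -m crank '[[[0,0,2],0,195],[[0,0,4],0,195],[[0,0,4],0,195]]'; python3 -m crank '[[[0,0,2],0,195],[[0,0,4],0,195],[[0,0,4],0,195]]'
python3 -m crank '[[[0,0,2],0,195],[[0,0,4],0,195],[[0,0,4],0,195]]'
```

```text
time: 5.6
eef_pos: [0.4611, 0.112, 0.0004]
tcp_rot: [1.0, -0.03, -0.0, -0.0]
contact_force: [0.0, 0.7, -0.0]
opening: 0.236
finger_force: 0.0
time: 5.9
eef_pos: [0.4608, 0.1121, -0.0038]
tcp_rot: [1.0, -0.03, -0.0, 0.0]
contact_force: [0.3, -0.2, -0.4]
opening: 0.234
finger_force: 0.0
time: 6.2
eef_pos: [0.4608, 0.1121, -0.0078]
tcp_rot: [1.0, -0.03, -0.0, 0.0]
contact_force: [0.5, -0.5, 0.2]
opening: 0.236
finger_force: 0.0
```

No force at TCP z = −8 mm, which confirms the tips are higher than reported. I'll lower 6 mm more and check.

```bash
python3 -m crank '[[[0,0,3],0,195],[[0,0,6],0,195],[[0,0,6],0,195]]'
python3 - <<'E'
from h import *
d=snap('wrist'); P=cloud(d); Q=(P[...,:2]*1000-FO)@FR
for u in (222,228,283): print(u,[(v,*[int(x) for x in Q[v,u].round()],int(P[v,u,2]*1000)) for v in range(226,250,3)])
E
```

```text
time: 6.5
eef_pos: [0.4606, 0.1121, -0.014]
tcp_rot: [1.0, -0.03, -0.001, 0.0]
contact_force: [-0.5, 0.4, 0.1]
opening: 0.237
finger_force: 0.0
222 [(226, -170, 72, -1), (229, -172, 72, 0), (232, -173, 72, 0), (235, -169, 71, 13), (238, -168, 70, 17), (241, -168, 70, 20), (244, -169, 70, 22), (247, -168, 69, 26)]
228 [(226, -170, 69, -1), (229, -172, 69, -1), (232, -174, 69, -1), (235, -168, 68, 14), (238, -168, 68, 18), (241, -168, 67, 21), (244, -168, 67, 23), (247, -168, 67, 27)]
283 [(226, -170, 41, 0), (229, -172, 41, 0), (232, -173, 41, 0), (235, -168, 42, 14), (238, -168, 43, 17), (241, -168, 43, 20), (244, -168, 43, 23), (247, -168, 43, 26)]
```

```bash
python3 -m crank '[[[0,0,3],0,195],[[8,0,3],0,195],[[15,0,3],0,195],[[20,0,3],0,195],[[25,0,3],0,195],[[30,0,3],0,195],[[36,0,3],0,195],[[42,0,3],0,195],[[48,0,3],0,195],[[54,0,3],0,195]]'
python3 -m crank '[[[7,0,0],0,195],[[14,0,0],0,195],[[21,0,0],0,195],[[28,0,0],0,195],[[35,0,0],0,195],[[42,0,0],0,195],[[49,0,0],0,195],[[54,0,0],0,195],[[58,0,0],0,195],[[58,0,0],0,195]]'
python3 - <<'E'
from m import *
block('wrist'); cv2.imwrite('pics/w3.png',load('wrist')['frame'])
plan(-51,57,0)
E
```

```text
time: 7.55
eef_pos: [0.5155, 0.1086, -0.0167]
tcp_rot: [1.0, -0.03, 0.0, 0.0]
contact_force: [-2.5, 0.2, -1.1]
opening: 0.235
finger_force: 1.0
time: 8.55
eef_pos: [0.574, 0.1053, -0.0161]
tcp_rot: [1.0, -0.03, 0.001, -0.0]
contact_force: [-0.8, -0.1, -0.0]
opening: 0.24
finger_force: 0.2
wrist 6550 ((-23.601253509521484, 53.9482421875), (60.22541046142578, 18.590431213378906), 89.9749755859375) x [-32.  -14.5] y [24.9 83.3]
wrist 8619 ((-56.280982971191406, 54.340415954589844), (60.22539520263672, 41.49281311035156), 88.33262634277344) x [-71.6 -36.9] y [24.9 83.2]
t 8.6 tcp fix [-65.8  55.3] z -16.0 yaw rel -0.0 F [-0.1 -0.3 -0.2] open 0.23
target world [589. 106.   0.] shift [ 14.8  -1.7 -15.9] turn -0.0
```

View pics/w3.png

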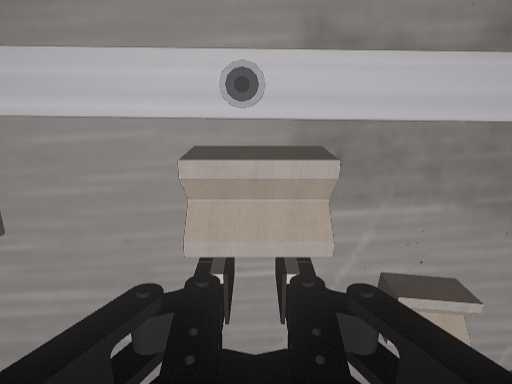

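The view shows the block squared up ahead of the fingers at (260,205), parallel to the bar, with its front about 14 mm from it. I push it on to contact.

```bash
python3 -m crank '[[[4,0,0],0,195],[[8,0,0],0,195],[[11,0,0],0,195],[[13,0,0],0,195],[[14,0,0],0,195],[[14,0,0],0,195]]'
python3 -m crank '[[[0.5,0,0],0,195],[[1,0,0],0,195],[[1,0,0],0,195]]'
```

```text
time: 9.2
eef_pos: [0.5871, 0.1045, -0.0164]
tcp_rot: [1.0, -0.03, 0.0, -0.0]
contact_force: [-4.7, -0.0, 3.4]
opening: 0.237
finger_force: 2.0
time: 9.5
eef_pos: [0.5875, 0.1045, -0.0165]
tcp_rot: [1.0, -0.03, -0.0, -0.0]
contact_force: [-4.9, 0.2, 4.1]
opening: 0.232
finger_force: 2.5
```

Run:
```python
from m import *
block('wrist'); plan(-51,57,0)
d=load('wrist'); P=cloud(d); Q=(P[...,:2]*1000-FO)@FR; z=P[...,2]*1000
m=(z>22)&(z<27.5)&(Q[...,0]>-6)&(Q[...,0]<20)
for y in (0,10,100,110): 
    k=m&(abs(Q[...,1]-y)<4); print('bar front at y',y,np.percentile(Q[k][:,0],2) if k.any() else None)
```

```text
wrist 5584 ((-10.510917663574219, 53.981414794921875), (60.231239318847656, 18.0150089263916), 89.9981460571289) x [-18.6  -1.6] y [24.8 83.3]
wrist 8669 ((-42.830909729003906, 54.021942138671875), (41.3206901550293, 60.19166564941406), 0.18112727999687195) x [-58.2 -23.4] y [24.9 83.2]
t 9.55 tcp fix [-52.4  55.3] z -16.5 yaw rel -0.0 F [-4.5  0.5  3.6] open 0.24
target world [589. 106.   0.] shift [  1.4  -1.7 -16.5] turn -0.0
bar front at y 0 -0.9438988837188365
bar front at y 10 -0.4504232033601932
bar front at y 100 0.27812518916469636
bar front at y 110 0.4164000654251932
```

```bash
python3 -m crank '[[[-8,0,0],0,195],[[-15,0,0],0,195],[[-15,0,-20],0,195],[[-15,0,-50],0,195],[[-10,20,-65],0,255],[[10,45,-65],0,255],[[30,62,-65],0,255],[[30,62,-50],0,255],[[30,62,-35],0,255],[[30,62,-30],0,255]]'
python3 - <<'E'
from m import *
block('wrist'); plan(-22,-7,-14)
d=load('wrist'); P=cloud(d); Q=(P[...,:2]*1000-FO)@FR
for u in (245,250,260,265): print(u,[(v,*[int(x) for x in Q[v,u].round()],int(P[v,u,2]*1000)) for v in range(214,250,4)])
cv2.imwrite('pics/w4.png',d['frame'])
E
```

```text
time: 10.55
eef_pos: [0.611, 0.0416, 0.0099]
tcp_rot: [1.0, -0.03, -0.003, -0.0]
contact_force: [-1.0, -0.3, -0.6]
opening: 0.004
finger_force: 0.0
wrist 3087 ((-10.239121437072754, 53.95807647705078), (17.472225189208984, 60.564552307128906), 0.01834511198103428) x [-18.3  -1.6] y [23.9 83. ]
wrist 5008 ((-31.62248992919922, 54.06346893310547), (19.61854362487793, 60.610931396484375), 0.28078028559684753) x [-40.8 -23.1] y [24.  83.2]
t 10.6 tcp fix [-25.4  -6. ] z 9.7 yaw rel 0.0 F [ 0.2  0.2 -0.5] open -0.0
target world [614.  41. -14.] shift [ 3.6  1.  23.7] turn 0.0
245 [(214, -18, 0, 0), (218, -21, 0, 0), (222, -23, 0, 0), (226, -26, 0, 0), (230, -29, 0, -1), (234, -31, 0, 0), (238, -14, -2, 41), (242, -14, -2, 45), (246, -14, -2, 49)]
250 [(214, -19, -3, -1), (218, -21, -3, 0), (222, -23, -3, 0), (226, -26, -3, 0), (230, -29, -3, -1), (234, -31, -3, 0), (238, -14, -4, 40), (242, -14, -4, 45), (246, -13, -4, 49)]
260 [(214, -19, -9, -1), (218, -21, -9, 0), (222, -23, -9, 0), (226, -26, -9, 0), (230, -28, -9, 0), (234, -31, -9, 0), (238, -14, -8, 41), (242, -13, -8, 46), (246, -14, -8, 49)]
265 [(214, -18, -12, -1), (218, -20, -12, 0), (222, -24, -12, -1), (226, 50, -6, 176), (230, -28, -12, 0), (234, -31, -12, -1), (238, -14, -11, 41), (242, -14, -11, 45), (246, -13, -10, 50)]
```

View pics/w4.png

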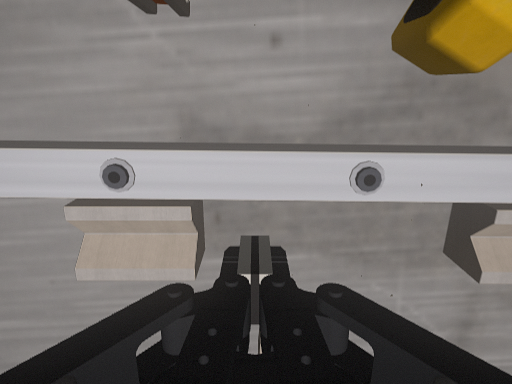

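The view shows the block lying flush on the bar at (135,245), and the shut fingers to its right at (255,260), clear of the block. I lower and push along the bar.

```bash
python3 -m crank '[[[2,0,15],0,255],[[2,0,22],0,255],[[2,0,25],0,255],[[2,0,27],0,255],[[2,0,27],0,255]]'
python3 -m crank '[[[0,-6,0],0,255],[[0,-12,0],0,255],[[0,-18,0],0,255],[[0,-24,0],0,255],[[0,-30,0],0,255],[[0,-36,0],0,255],[[0,-42,0],0,255],[[0,-48,0],0,255],[[0,-54,0],0,255],[[0,-60,0],0,255]]'
python3 -m crank '[[[0,-6,0],0,255],[[0,-12,0],0,255],[[0,-18,0],0,255],[[0,-24,0],0,255],[[0,-29,0],0,255],[[0,-33,0],0,255],[[0,-36,0],0,255],[[0,-36,0],0,255]]'
python3 - <<'E'
from m import *
block('wrist'); plan(-23,105,-17)
cv2.imwrite('pics/w5.png',load('wrist')['frame'])
E
```

```text
time: 11.1
eef_pos: [0.6161, 0.0407, -0.0135]
tcp_rot: [1.0, -0.03, 0.0, -0.0]
contact_force: [-0.3, 0.1, 0.9]
opening: 0.001
finger_force: 0.0
time: 12.1
eef_pos: [0.62, 0.1008, -0.0132]
tcp_rot: [1.0, -0.03, 0.0, 0.0]
contact_force: [0.2, -5.0, 3.1]
opening: 0.001
finger_force: 2.5
time: 12.9
eef_pos: [0.622, 0.1371, -0.0133]
tcp_rot: [1.0, -0.03, 0.0, -0.0]
contact_force: [0.4, -3.4, 3.7]
opening: -0.004
finger_force: 2.2
wrist 9131 ((-20.653057098388672, 119.33087158203125), (40.15393829345703, 86.20519256591797), 2.0683603286743164) x [-37.7  -1.6] y [ 78.2 161.4]
t 12.95 tcp fix [-19.9  89.9] z -13.3 yaw rel -0.1 F [-0.2 -3.5  3.8] open 0.0
target world [620. 152. -17.] shift [ -3.2 -15.1   3.7] turn -0.1
```

View pics/w5.png

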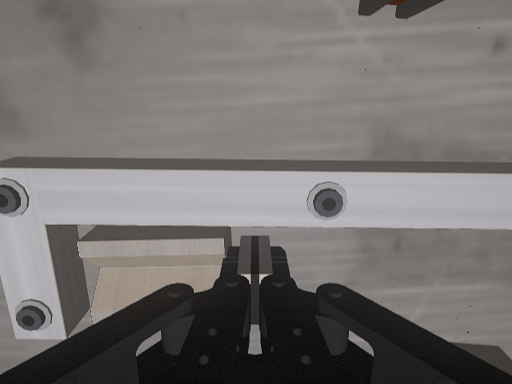

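The block at (160,265) trails the bar, with its leading end at fy≈161, so there are about 18 mm to go to the stop at (50,270).

```bash
python3 -m crank '[[[-1,-4,0],0,255],[[-1,-8,0],0,255],[[-1,-12,0],0,255],[[-1,-15,0],0,255],[[-1,-17,0],0,255],[[-1,-17,0],0,255]]'
python3 -m crank '[[[0,-1,0],0,255],[[0,-2,0],0,255],[[0,-2,0],0,255]]'
python3 -c "
from m import *
block('wrist'); plan(-23,108,-17)"
```

```text
time: 13.55
eef_pos: [0.622, 0.1535, -0.0133]
tcp_rot: [1.0, -0.03, 0.0, 0.0]
contact_force: [-0.2, -4.2, 5.2]
opening: 0.003
finger_force: 2.8
time: 13.85
eef_pos: [0.6221, 0.1551, -0.0133]
tcp_rot: [1.0, -0.03, 0.0, 0.0]
contact_force: [0.7, -4.8, 4.8]
opening: -0.001
finger_force: 3.3
wrist 9382 ((-21.565105438232422, 136.8385009765625), (40.34645080566406, 85.05186462402344), 1.5451894998550415) x [-38.2  -2.1] y [ 96.2 178.5]
t 13.9 tcp fix [-20.9 107.9] z -13.3 yaw rel -0.0 F [ 0.1 -5.2  4. ] open 0.0
target world [620. 155. -17.] shift [-2.1 -0.1  3.7] turn -0.0
```

```bash
python3 -m crank '[[[0,-1,0],0,255],[[0,-1.5,0],0,255],[[0,-1.5,0],0,255]]'
python3 -m crank '[[[0,-1,0],0,255],[[0,-1,0],0,255]]'
```

```text
time: 14.2
eef_pos: [0.6221, 0.1553, -0.0133]
tcp_rot: [1.0, -0.03, -0.0, 0.001]
contact_force: [-0.8, -8.1, 5.1]
opening: -0.0
finger_force: 5.1
time: 14.4
eef_pos: [0.6221, 0.1555, -0.0133]
tcp_rot: [1.0, -0.029, -0.0, 0.002]
contact_force: [-0.7, -11.9, 7.0]
opening: 0.004
finger_force: 6.4
```

Contact with the stop is made (12 N). I back off, rise and take a clear measurement.

```bash
python3 -m crank '[[[0,8,0],0,255],[[0,12,0],0,255],[[0,12,-30],0,255],[[0,12,-65],0,255],[[-25,0,-75],0,255],[[-50,-20,-75],0,195],[[-55,-37,-75],0,195],[[-55,-37,-75],0,195]]'
python3 - <<'E'
from h import *
d=snap('wrist'); P=cloud(d); Q=(P[...,:2]*1000-FO)@FR; z=P[...,2]*1000
cv2.imwrite('pics/w6.png',d['frame'])
def edge(cond,ax,other,lo,hi,zl,zh):
    pass
# points: block top (z 30-38), bar top (22-27), stop
b=(z>29)&(z<38)&(Q[...,1]>112)&(Q[...,1]<185)&(Q[...,0]>-48)&(Q[...,0]<-1)
q=Q[b]; print('block top x',np.percentile(q[:,0],[1,99]),'y',np.percentile(q[:,1],[1,99]), cv2.minAreaRect(q.astype(np.float32)))
for y in (40,60,80,105): 
    k=(z>22)&(z<28)&(abs(Q[...,1]-y)<4)&(abs(Q[...,0])<10); print('bar front',y,np.percentile(Q[k][:,0],2) if k.any() else None)
k=(z>22)&(z<28)&(Q[...,1]>175)&(Q[...,1]<200)&(Q[...,0]<-42)&(Q[...,0]>-56); print('stop inner',np.percentile(Q[k][:,1],2) if k.any() else None)
for y in (125,135,165,175):
    k=b&(abs(Q[...,1]-y)<3); print('block front',y,np.percentile(Q[k][:,0],[2,98]))
plan(-65,145,-14)
E
```

```text
time: 15.2
eef_pos: [0.568, 0.2006, 0.0606]
tcp_rot: [1.0, -0.029, -0.001, -0.001]
contact_force: [0.2, -0.0, 0.1]
opening: 0.238
finger_force: 0.0
block top x [-42.20612909  -2.67598873] y [120.94491279 179.58567172] ((-22.6793155670166, 150.186767578125), (40.067779541015625, 60.294307708740234), 1.0183331966400146)
bar front 40 -0.7203150471167583
bar front 60 -0.2043623870464758
bar front 80 -0.24311041800814612
bar front 105 0.26922939689816555
stop inner 181.09018562103873
block front 125 [-41.97588067  -2.63737792]
block front 135 [-41.91607143  -2.66140323]
block front 165 [-42.19870178  -3.27466608]
block front 175 [-42.58173749  -3.29866838]
t 15.25 tcp fix [-76.6 149.1] z 60.8 yaw rel 0.1 F [ 0.3 -0.3 -0.2] open 0.23
target world [580. 195. -14.] shift [11.7  4.1 74.7] turn 0.1
```

View pics/w6.png

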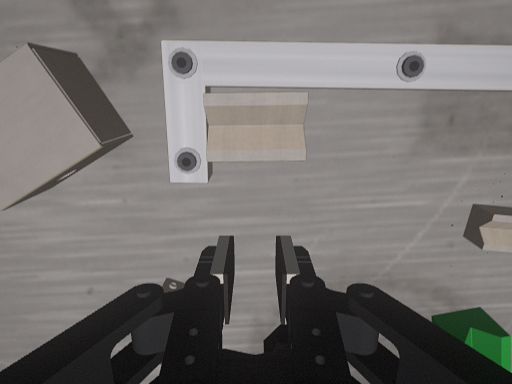

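The block sits at the stop at (255,127), with about a 3 mm gap to the bar and 1° of rotation. I give it one square push on the long side.

```bash
python3 -m crank '[[[11,2,10],0,195],[[11,2,40],0,195],[[11,2,65],0,195],[[11,2,74],0,195],[[11,2,76],0,195],[[15,2,76],0,195],[[19,2,76],0,195],[[22,2,76],0,195],[[24,2,76],0,195],[[24,2,76],0,195]]'
python3 -m crank '[[[1,0,0],0,195],[[2,0,0],0,195],[[2,0,0],0,195]]'
python3 -c "
from h import *
plan(-51,147,-16)"
```

```text
time: 16.25
eef_pos: [0.5934, 0.195, -0.0138]
tcp_rot: [1.0, -0.03, -0.0, -0.0]
contact_force: [-3.9, -0.3, 3.1]
opening: 0.236
finger_force: 1.6
time: 16.55
eef_pos: [0.5939, 0.1949, -0.0145]
tcp_rot: [1.0, -0.03, -0.002, 0.0]
contact_force: [-7.3, 1.5, 5.8]
opening: 0.235
finger_force: 3.5
t 16.55 tcp fix [-51.3 145.9] z -14.5 yaw rel -0.0 F [-7.3  1.5  5.8] open 0.24
target world [594. 196. -16.] shift [ 0.3 -1.1  1.5] turn -0.0
```

Contact with the bar. I back off clear, rise and verify, including that the bystanders are unmoved.

```bash
python3 -m crank '[[[1.5,0,0],0,195],[[1.5,0,0],0,195],[[-5,0,0],0,195],[[-13,0,0],0,195],[[-14,0,-30],0,195],[[-14,0,-70],0,195],[[-14,0,-85],0,195],[[-14,0,-85],0,195]]'
python3 - <<'E'
from h import *
d=snap('wrist'); P=cloud(d); Q=(P[...,:2]*1000-FO)@FR; z=P[...,2]*1000
b=(z>29)&(z<38)&(Q[...,1]>112)&(Q[...,1]<185)&(Q[...,0]>-48)&(Q[...,0]<-0.5)
q=Q[b]; print('block',np.percentile(z[b],95), cv2.minAreaRect(q.astype(np.float32)))
for y in (40,60,80,105): 
    k=(z>22)&(z<28)&(abs(Q[...,1]-y)<4)&(abs(Q[...,0])<10); print('bar front',y,np.percentile(Q[k][:,0],2) if k.any() else None)
for y in (125,135,165,175):
    k=b&(abs(Q[...,1]-y)<3); print('block edges',y,np.percentile(Q[k][:,0],[2,98]).round(1))
k=(z>22)&(z<28)&(Q[...,1]>175)&(Q[...,1]<200)&(Q[...,0]<-42)&(Q[...,0]>-56); print('stop inner',np.percentile(Q[k][:,1],2))
plan(-100,0,150)
E
```

```text
time: 17.35
eef_pos: [0.5841, 0.1958, 0.074]
tcp_rot: [1.0, -0.03, 0.004, -0.001]
contact_force: [-1.0, -0.6, -0.4]
opening: 0.234
finger_force: 0.0
block 34.385670657203505 ((-20.281423568725586, 149.88021850585938), (60.20168685913086, 39.105010986328125), 89.87793731689453)
bar front 40 -0.25082768850495657
bar front 60 -0.24783397073010435
bar front 80 -0.2857991281061794
bar front 105 0.4149620141239274
block edges 125 [-39.5  -0.9]
block edges 135 [-39.4  -0.9]
block edges 165 [-39.3  -0.9]
block edges 175 [-39.4  -0.9]
stop inner 181.07035074529736
t 17.4 tcp fix [-63.  145.8] z 71.4 yaw rel -0.0 F [-0.5  0.4 -0. ] open 0.24
target world [537.  52. 150.] shift [-36.6 145.8 -78.8] turn -0.0
```

```bash
python3 -m crank '[[[0,0,-30],0,195],[[0,0,-65],0,195],[[-5,40,-85],0,195],[[-15,85,-85],0,195],[[-25,130,-85],0,195],[[-30,175,-85],0,195],[[-30,220,-85],0,195],[[-30,260,-85],0,195],[[-30,280,-85],0,195],[[-30,280,-85],0,195]]'
python3 - <<'E'
from h import *
d=snap('top'); P=cloud(d); z=P[...,2]
m=((z>0.012)&(z<0.09)).astype(np.uint8); m[:, :100]=0
n,l,st,c=cv2.connectedComponentsWithStats(m)
for i in range(1,n):
    if st[i,4]>60 and 140<c[i,1]<310 and c[i,0]<400:
        p=P[l==i]; h=np.percentile(p[:,2],90); q=p[p[:,2]>h-0.012][:,:2]
        r=cv2.minAreaRect((q*1000).astype(np.float32)); print(c[i].round(),'h',h.round(4),'ctr',np.round(r[0],1),np.round(r[1],1),round(r[2],1))
Q=(P[...,:2]*1000-FO)@FR
b=(z>.029)&(z<.038)&(Q[...,1]>112)&(Q[...,1]<185)&(Q[...,0]>-48)&(Q[...,0]<-0.5)
print('block',cv2.minAreaRect(Q[b].astype(np.float32)))
cv2.imwrite('pics/t3.png',cv2.resize(d['frame'][110:310,110:390],None,fx=2.8,fy=2.8))
E
```

```text
time: 18.4
eef_pos: [0.5332, -0.0844, 0.1528]
tcp_rot: [0.999, -0.032, -0.002, -0.0]
contact_force: [0.4, 0.9, 0.5]
opening: 0.237
finger_force: 0.0
[329. 143.] h 0.0604 ctr [719.7 -55.6] [30.3 55.1] 56.8
[148. 182.] h 0.0515 ctr [628.3 328.9] [62.7 75.4] 27.2
[272. 181.] h 0.0328 ctr [619.6  49.9] [404.6  84.9] 86.7
[292. 226.] h 0.0238 ctr [538.3  22.3] [40.3 26.6] 81.3
[179. 250.] h 0.0667 ctr [487.2 257.6] [46.2 22.8] 66.3
[221. 274.] h 0.0274 ctr [435.5 173.7] [46. 31.] 46.2
[286. 277.] h 0.0348 ctr [431.6  36.5] [60.1 40.2] 9.3
block ((-20.680789947509766, 149.4597930908203), (40.0406379699707, 58.785892486572266), 0.5705559253692627)
```

View pics/t3.png

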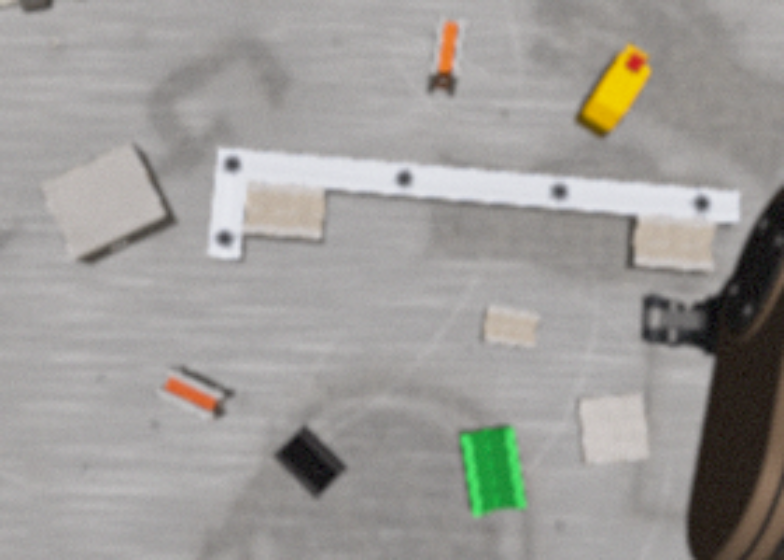

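The block sits in the inside corner at crop (283,212), in line with the bolted V-block at (672,243). The bystanders are where they were and the hand is clear, so I sign off.

```bash
python3 -c "
from plant import ctrl
print(ctrl.sign_off())"
```

```text
the job is handed in; nothing more can be done
None
```

The loose V-block is pushed into the fixture's inside corner, at fixture x ≈ −20, y ≈ 150 mm and parallel to the bar within about 0.01 rad by the last camera check; the bystanders stand where they were, the hand is clear, and the job was handed in at about 18 s, though sign-off returned no verdict.

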